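Sort loose fibre cassettes into their colour-coded frames

TASK

Four plug-in fibre cassettes stand loose on the bench: put each into a free bay of the frame whose label strip has its handle's colour - blue into the gap between the two blue ones, violet into the one open bay of the violet frame, one green on each side of the green one. Lower them in without dropping them until every face plate lies flat and fully home on the frame like its neighbours, let go, and leave the cassettes already fitted in their bays.

Things in the scene. Friction and masses are not known exactly. Their poses are not given: they have to be found in the camera images.
- cassette_blue: Loose fibre cassette with blue bow handle, standing face up. Origin: centre of underside; z up, x across, y along its length (a half turn changes nothing). Body 26 (x) x 112 (y) x 55 high, white face plate 34 x 136 at z 55-58; handle in the middle 14 (x) x 40 (y), z 58-94, its flat ends at y = +-20; blue adapters with white caps at y = +-45 to +-57, up to z 71. 0.15-0.31 kg.
- cassette_violet: Loose fibre cassette with magenta-violet handle and adapters, standing face up. Same build, size, axes and origin as cassette_blue. Grip for all cassettes: pinch the handle's two flat ends (40 mm apart) from above, fingers closing along y; the plate beside them is bare for 25 mm, and so the fingers stay clear of neighbours in x.
- cassette_green_1: Loose fibre cassette with green handle and adapters, standing face up. Same build, size, axes and origin as cassette_blue. Identical to cassette_green_2.
- cassette_green_2: Loose fibre cassette with green handle and adapters, standing face up. Same build, size, axes and origin as cassette_blue. Identical to cassette_green_1.
- frame_blue: Grey three-bay frame lying open side up, blue label strips at both ends; fixed. 134 (x) x 170 (y) x 60 high. Origin: centre of underside, z up. Bay centres at x = -40, 0, +40, y = 0; cassettes stand with their length along y. Outer bays hold blue cassettes; the middle bay is the gap (46 mm between their face plates).
- frame_green: Same frame, green label strips; fixed; axes and bays as frame_blue. Middle bay holds a green cassette, both outer bays are free. In every frame a home cassette hangs by its face plate on the end walls (tops at z 60): its origin is then 5 mm above the frame's, its handle top at z 99.
- frame_violet: Same frame, magenta-violet label strips; fixed; axes and bays as frame_blue. Outer bays closed by plain white blanking plates, middle bay free. In every bay black guides leave the body 5 mm play each side in x, 4 mm each end in y; their noses (top z 46) are rounded; a body within 4 mm of the bay centre slides in freely.
- fitted_blue_1: Cassette with blue handle, already home in frame_blue in the bay at x = -40; loose, not screwed in. Same build, size, axes and origin as cassette_blue. 
- fitted_blue_2: Cassette with blue handle, already home in frame_blue in the bay at x = +40; loose, not screwed in. Same build, size, axes and origin as cassette_blue. 
- fitted_green: Cassette with green handle, already home in the middle bay of frame_green; loose, not screwed in. Same build, size, axes and origin as cassette_blue. 

How it is judged:
By the outcome, as a careful person would: the job done as asked, in the order asked, and still so for the second after the job is handed in, with the robot touching nothing.
It also fails if it takes over 128 s, if anything falls off the work surface, if the arm or the gripper's body presses on something with over 40 N, if the wrist force passes 120 N, or if a joint passes its speed limit or range.

ROBOT

A 6-joint arm with a two-finger parallel gripper is mounted at the origin on a cart in front of the work surface, level with it; the furniture and walls round the work are solid. World frame = base frame: x ahead of the robot, y to its left, z up, the work surface at z = 0. Lengths are in m, angles in degrees, forces in N, time in s.
With the tool pointing down it reaches from about 0.4 to 0.825 m from the base axis. Payload 7 kg.
Tool frame: the origin (TCP) lies between the finger pads; the fingertips stand 25 mm ahead of it and the grasp point (between the pads) lies 6 mm ahead of it; z points along the fingers, y is the line along which they close (so a half turn about z gives the same grasp; the last joint's range is limited). The gripper opens to 88 mm and grips with 3 to 60 N. Pads are 19 mm wide; open, the fingers measure 130 mm over their backs; the gripper's body (78 mm by 193 mm) begins 47 mm behind the grasp point.
Start: joints at [-58.436, 20.546, 0.682, 0, -70.136, -16.507], TCP at [0.175, -0.652, 0.252] pointing down, gripper open.
Joint ranges: [-176.03, 176.03], [-82.01, 121.73], [-58.28, 71.71], [-173.87, 95.51], [-174.79, -0.11], [-173.66, 173.66]. Speed limits (degrees/s): [136.94, 136.94, 172.46, 180, 180, 180].

INTERFACE

Orientations are given as [roll, pitch, yaw] about the fixed x, y, z axes, in that order (R = Rz(yaw) Ry(pitch) Rx(roll)).
In Python, from plant import ctrl, eyes, sensors gives the robot as it stands (ctrl), with the cameras (eyes) and the readings (sensors).
- The arm moves only by the shell command python3 drive.py 'ROWS'. ROWS is a JSON list of rows, 1 to 8 of them, each of 5 numbers: dx, dy, dz in m, then a turn about the tool's z in degrees, then the finger opening in m; each row is the pose to reach, as a shift and turn from the pose commanded when the command began, along the tool's axes at that moment; what a row does not reach only later rows make up. A row lasts 1/8 s, in which the tool goes at most 0.0625 m and 10.7 degrees, less where a joint would pass 70% of its speed; a pose out of reach is approached as far as the arm can. The fingers move at their own pace and stop on an object; the grip force is fixed at half the most. Time passes only in rows, so rows that do not move let the fingers close. It prints the time, the measured TCP pose, the force, the opening and the grip force at its end.
- sensors.get_obs(): the state, without advancing time (a new reading comes with each control period).
- eyes.snapshot(name): name is "scene" or "side" or "wrist"; returns a dict with "frame" (384x512x3 uint8, red, green, blue), "z_map" (384x512 float32, m along the optical axis (not along the pixel's ray), 0 where there is no reading), "fovy" (degrees; the focal length in pixels is half the picture's height over the tangent of half this angle, whatever the lens; pixels are square), "cx", "cy" (the principal point, pixels), "R" (3x3) and "t" (3): a world point X has camera coordinates R X + t; the wrist camera has in their place "T_tool_cam" (4x4, takes a point from camera to tool coordinates, whose origin is the TCP and whose axes are the flange's). Camera axes: x right, y down, z forward; pixel columns grow to the right and rows downward; lengths in m; the calibration is good to about 2 mm. A picture is of the moment at which its call begins: read the wrist's pose just before it.
- ctrl.close_job(): hands the job in; it is judged then, once.
The state is a dict: "clock": time; "joint_pos": joint angles; "qvel": joint speeds; "tau": joint torques, N m; "tool_pos": TCP position; "orientation": TCP orientation; "force": force on the tool from outside, world axes, zero at the start; "moment": the same for the moment, N m; "opening": finger opening in m; "gripper_force": force on a finger pad.
Only numpy, scipy, OpenCV 4.12 (cv2) and the standard library are available. Lean on these libraries where they do the work, as an engineer would, in place of code of your own. Each camera call takes 0.05 s, during which the arm holds its last target. There are 200 camera calls.

## Working session

There is one attempt and no reset: what is moved stays moved. The work goes in short steps, Python scripts to look and compute and a shell command to move; the robot and the scene stay as the last step left them, time stands still between calls to the robot, and variables do not carry over. Pictures are saved under pics/ and viewed, at most 14 in all, crops included, and the job is handed in when it is done.

```bash
ls; mkdir -p pics
cat > h.py <<'E'
import numpy as np, cv2
from plant import ctrl, eyes, sensors
from scipy.spatial.transform import Rotation as Ro
def save(n,s): cv2.imwrite(f'pics/{n}.png',cv2.cvtColor(s['frame'],cv2.COLOR_RGB2BGR))
def cloud(s):
    z=s['z_map']; H,W=z.shape; f=H/2/np.tan(np.radians(s['fovy']/2))
    v,u=np.mgrid[:H,:W]
    P=np.stack([(u-s['cx'])/f*z,(v-s['cy'])/f*z,z],-1)
    if 'R' in s: return (P-np.array(s['t']))@np.array(s['R'])
    o=s['obs']; T=np.array(s['T_tool_cam']); R=Ro.from_euler('xyz',o['orientation'],degrees=True).as_matrix()
    return (P@T[:3,:3].T+T[:3,3])@R.T+np.array(o['tool_pos'])
def snap(n,name):
    o=sensors.get_obs(); s=dict(eyes.snapshot(n)); s['obs']=o; save(name,s); np.savez(f'pics/{name}.npz',P=cloud(s),I=s['frame'],z=s['z_map']); return s
E
python3 - <<'E'
from h import *
for n in ['scene','side']: s=snap(n,n+'0'); print(n,s['fovy'],s['t'],s['R'])
o=sensors.get_obs();print(o)
E
```

```text
drive.py
pics
plant.py
scene 55.578158519252625 [0.47480769 0.24992185 0.91274777] [[-0.85877256 -0.51233666 -0.00456495]
 [-0.38391606  0.64936456 -0.65645573]
 [ 0.33929065 -0.56199362 -0.75435073]]
side 50.184320115045814 [0.49217407 0.2007843  1.03099884] [[-0.89057111 -0.45416762  0.02479649]
 [-0.28422716  0.51311901 -0.80989123]
 [ 0.35510282 -0.72831357 -0.58605574]]
{'clock': 0.1, 'joint_pos': array([-5.84336173e+01,  2.05873751e+01,  6.39755624e-01, -1.58085813e-02,
       -7.01351232e+01, -1.65064286e+01]), 'qvel': array([-0.01441292, -0.07354896,  0.09693266,  0.00135224, -0.05868291,
       -0.14283193]), 'tau': array([ 5.67482020e-04, -5.84165812e+01,  2.93747592e+01,  7.01534808e+00,
        1.01693082e-02, -7.68873792e-05]), 'tool_pos': array([ 0.17524986, -0.65145431,  0.25072748]), 'orientation': array([ 1.79916445e+02, -9.26154335e-03, -1.64945422e+02]), 'force': array([-0.00475456, -0.3353292 ,  0.55359078]), 'moment': array([ 0.02980129,  0.01330708, -0.01220209]), 'gripper_force': 0.0, 'opening': 0.08742391018387682}
```

View pics/scene0.png

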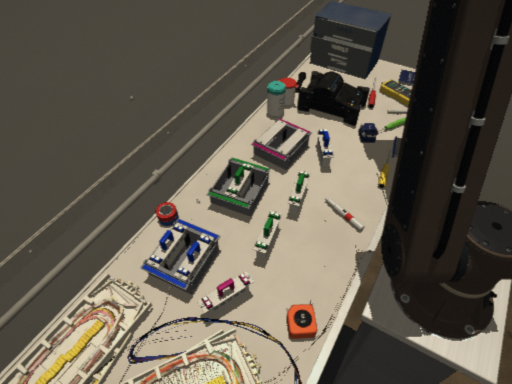

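View pics/side0.png

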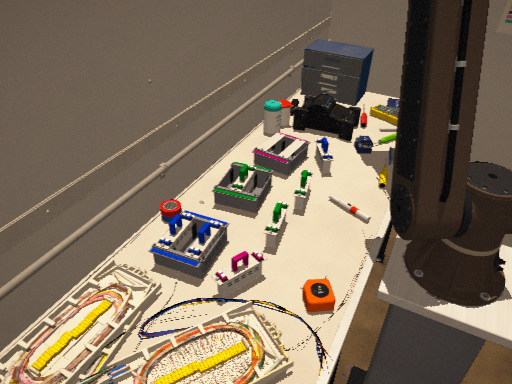

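The scene shows the blue frame at about (182,255), green (240,185), violet (281,143). The loose cassettes are violet at (227,291), green at (268,232) and (299,188), and blue at (325,143). I'll measure them from the point cloud.

```bash
cat > meas.py <<'E'
from h import *
from scipy import ndimage as nd
for nm in ['scene0','side0']:
    d=np.load(f'pics/{nm}.npz');P=d['P'];hsv=cv2.cvtColor(d['I'],cv2.COLOR_RGB2HSV)
    print(nm,'table z',np.median(P[300:330,260:280,2]) )
    for lab,lo,hi in [('blue',105,125),('green',50,75),('mag',140,172)]:
        m=(hsv[...,0]>=lo)&(hsv[...,0]<=hi)&(hsv[...,1]>110)&(hsv[...,2]>50)&(d['z']>0)&(P[...,2]>0.04)&(P[...,2]<.13)
        L,n=nd.label(nd.binary_dilation(m,iterations=1))
        for i in range(1,n+1):
            q=P[(L==i)&m]
            if len(q)<12: continue
            v,u=np.argwhere((L==i)&m).mean(0)
            h=q[q[:,2]>q[:,2].max()-.012]
            print(lab,len(q),(int(u),int(v)),'xy mean top',h.mean(0).round(4),'ext',q.min(0).round(3),q.max(0).round(3))
E
python3 meas.py
```

```text
scene0 table z -0.0023329031314654734
blue 71 (325, 136) xy mean top [ 0.4539 -0.2971  0.0898] ext [ 0.441 -0.345  0.056] [ 0.492 -0.28   0.093]
blue 142 (197, 228) xy mean top [0.6104 0.1874 0.0551] ext [0.551 0.178 0.052] [0.673 0.197 0.059]
blue 17 (178, 229) xy mean top [0.6449 0.2212 0.0679] ext [0.635 0.213 0.064] [0.658 0.225 0.07 ]
blue 108 (165, 238) xy mean top [0.6425 0.2693 0.0957] ext [0.636 0.25  0.067] [0.651 0.289 0.1  ]
blue 19 (204, 239) xy mean top [0.5669 0.2146 0.0684] ext [0.555 0.207 0.065] [0.582 0.217 0.071]
blue 120 (192, 250) xy mean top [0.5635 0.2623 0.0958] ext [0.556 0.242 0.064] [0.571 0.281 0.1  ]
blue 22 (155, 259) xy mean top [0.6355 0.3226 0.0685] ext [0.626 0.315 0.064] [0.65  0.326 0.071]
blue 220 (164, 275) xy mean top [0.5967 0.3412 0.0548] ext [0.536 0.33  0.051] [0.659 0.351 0.058]
blue 20 (182, 272) xy mean top [0.557  0.315  0.0676] ext [0.548 0.306 0.062] [0.571 0.318 0.07 ]
green 62 (250, 163) xy mean top [ 0.6147 -0.0943  0.0543] ext [ 0.559 -0.105  0.051] [ 0.674 -0.082  0.058]
green 63 (239, 170) xy mean top [ 0.6056 -0.0148  0.0961] e
[... 2230 characters left out ...]
een 124 (277, 210) xy mean top [0.4419 0.1007 0.0938] ext [0.434 0.04  0.058] [0.454 0.119 0.097]
green 30 (270, 228) xy mean top [0.4345 0.1507 0.0658] ext [0.424 0.142 0.06 ] [0.448 0.155 0.07 ]
mag 19 (290, 136) xy mean top [ 0.5866 -0.3347  0.0586] ext [ 0.559 -0.342  0.057] [ 0.623 -0.328  0.061]
mag 94 (270, 155) xy mean top [ 0.5925 -0.1779  0.0584] ext [ 0.533 -0.193  0.053] [ 0.655 -0.164  0.061]
mag 181 (239, 259) xy mean top [0.4437 0.2993 0.0936] ext [0.431 0.279 0.056] [0.455 0.319 0.098]
mag 41 (257, 256) xy mean top [0.4211 0.2545 0.0655] ext [0.41  0.243 0.06 ] [0.436 0.261 0.069]
mag 38 (221, 276) xy mean top [0.4633 0.3473 0.0653] ext [0.452 0.337 0.059] [0.478 0.354 0.069]
```

```bash
cat >> h.py <<'E'
def go(x,y,z,yaw,p=None):
    "print shift in the tool axes from the present pose; yaw mod 180"
    o=sensors.get_obs(); R=Ro.from_euler('xyz',o['orientation'],degrees=True).as_matrix()
    a=o['orientation'][2]; d=R.T@(np.array([x,y,z])-o['tool_pos'])
    t=-((yaw-a+90)%180-90)
    print('shift',d.round(4),'turn',round(t,2),'yaw now',round(a,2),'rows>=',np.ceil(max(np.linalg.norm(d)/.0625,abs(t)/10.7)))
E
python3 - <<'E'
from h import *
s=snap('wrist','w0'); print(s['T_tool_cam'],s['fovy'])
go(.50,-.22,.42,0)
E
python3 drive.py '[[0,0,-0.06,0,0.086],[-0.03,0.025,-0.11,2,0.086],[-0.08,0.06,-0.16,4,0.086],[-0.13,0.1,-0.169,6,0.086],[-0.18,0.14,-0.169,8,0.086],[-0.23,0.18,-0.169,10,0.086],[-0.28,0.22,-0.169,12,0.086],[-0.33,0.25,-0.169,15,0.086]]'
python3 - <<'E'
from h import *
go(.50,-.22,.42,0); print(sensors.get_obs()['joint_pos'])
E
```

```text
clock: 1.15
tool_pos: [0.4181, -0.3356, 0.4209]
orientation: [-180.0, 0.0, 180.0]
force: [1.4, -0.5, -0.4]
opening: 0.0858
gripper_force: 0.0
shift [-0.0818  0.1156  0.001 ] turn -0.03 yaw now 179.97 rows>= 3.0
[-1.77887296e+01  3.57290303e+00  4.48668482e-01 -3.13353078e-03
 -8.68340620e+01 -7.22381051e+01]
```

```bash
python3 drive.py '[[-0.03,0.04,0,0,0.086],[-0.06,0.08,0,0,0.086],[-0.082,0.116,0,0,0.086],[-0.082,0.116,0,0,0.086],[-0.082,0.116,0,0,0.086]]'
python3 - <<'E'
from h import *
snap('wrist','w1')
E
python3 drive.py '[[0,0.06,0,0,0.086],[0,0.12,0,0,0.086],[0,0.18,0,0,0.086],[0,0.24,0,0,0.086],[0,0.3,0,0,0.086],[0,0.36,0,0,0.086],[0,0.36,0,0,0.086],[0,0.36,0,0,0.086]]'
python3 - <<'E'
from h import *
snap('wrist','w2')
a=cv2.imread('pics/w1.png');b=cv2.imread('pics/w2.png')
cv2.imwrite('pics/w12.png',cv2.resize(np.vstack([a,b]),(400,600),interpolation=cv2.INTER_AREA) if 0 else np.hstack([cv2.resize(a,(400,300)),cv2.resize(b,(400,300))]))
E
```

```text
clock: 1.78
tool_pos: [0.4993, -0.2213, 0.4204]
orientation: [-180.0, -0.0, -179.9]
force: [0.3, 0.0, -0.4]
opening: 0.0859
gripper_force: 0.0
clock: 2.82
tool_pos: [0.4991, 0.1379, 0.4206]
orientation: [-180.0, -0.0, -180.0]
force: [-0.1, -1.1, 0.1]
opening: 0.0863
gripper_force: 0.0
```

View pics/w12.png

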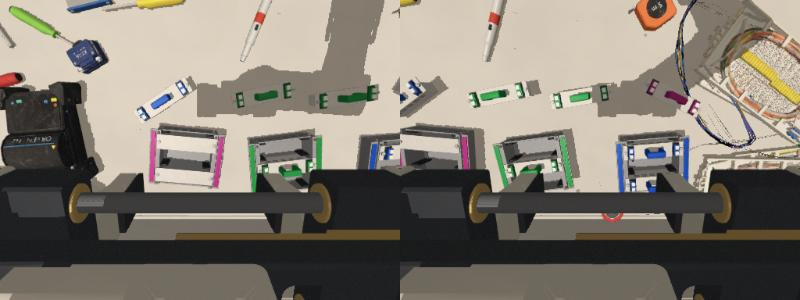

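Wrist views show cassettes and frames, but the gripper hides the frames' far halves (image rows >190). I'll move farther out so that whole frames are visible.

```bash
python3 drive.py '[[-0.05,0.03,0,0,0.086],[-0.1,0.06,0,0,0.086],[-0.12,0.08,0,0,0.086],[-0.12,0.08,0,0,0.086],[-0.12,0.08,0,0,0.086]]'
python3 - <<'E'
from h import *
snap('wrist','w3')
E
python3 drive.py '[[0,-0.06,0,0,0.086],[0,-0.12,0,0,0.086],[0,-0.18,0,0,0.086],[0,-0.24,0,0,0.086],[0,-0.3,0,0,0.086],[0,-0.36,0,0,0.086],[0,-0.36,0,0,0.086],[0,-0.36,0,0,0.086]]'
python3 - <<'E'
from h import *
snap('wrist','w4')
a=cv2.imread('pics/w3.png');b=cv2.imread('pics/w4.png')
cv2.imwrite('pics/w34.png',np.hstack([a[:300,56:456],b[:300,56:456]]))
E
```

```text
clock: 3.5
tool_pos: [0.6191, 0.217, 0.4208]
orientation: [-180.0, 0.0, 180.0]
force: [-0.1, -0.5, -0.2]
opening: 0.086
gripper_force: 0.0
clock: 4.55
tool_pos: [0.6184, -0.1419, 0.4215]
orientation: [180.0, 0.1, 180.0]
force: [0.4, 0.3, -0.5]
opening: 0.0861
gripper_force: 0.0
```

View pics/w34.png

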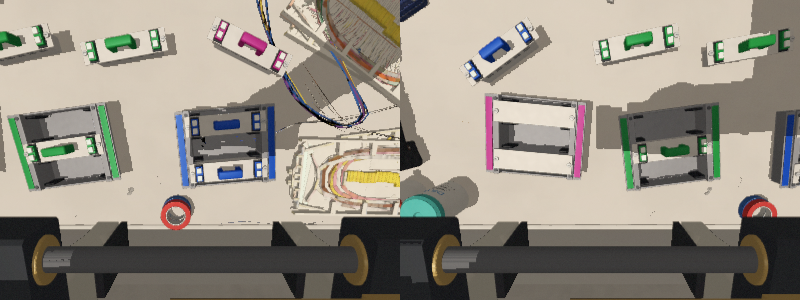

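```bash
cat > meas2.py <<'E'
from h import *
from scipy import ndimage as nd
import sys
def rect(q):
    (c,s,a)=cv2.minAreaRect((q[:,:2]*1000).astype(np.float32))
    if s[0]>s[1]: s=s[::-1]; a+=90      # a: direction of short side
    return np.round(c,1),np.round(s,1),round((a+90)%180-90,1)
def run(nm):
    d=np.load(f'pics/{nm}.npz');P=d['P'];I=d['I'];hsv=cv2.cvtColor(I,cv2.COLOR_RGB2HSV)
    rng={'blue':(105,125),'green':(50,75),'mag':(140,172)}
    print(nm)
    for lab,(lo,hi) in rng.items():
        m=(hsv[...,0]>=lo)&(hsv[...,0]<=hi)&(hsv[...,1]>100)&(hsv[...,2]>40)&(P[...,2]>0.045)&(P[...,2]<.13)
        m[225:]=0
        L,n=nd.label(m,np.ones((3,3)))
        for i in range(1,n+1):
            q=P[L==i]
            if len(q)<60: continue
            v,u=np.argwhere(L==i).mean(0).astype(int)
            t=q[q[:,2]>np.percentile(q[:,2],95)-.006]
            print(lab,len(q),(u,v),'z95 %.4f'%np.percentile(q[:,2],95),'rect',*rect(q),'top',*rect(t))
    # plates: white connected regions by height
    w=(P[...,2]>.050)&(P[...,2]<.075); w[225:]=0
    L,n=nd.label(w)
    for i in range(1,n+1):
        q=P[L==i]
        if len(q)<400: continue
        v,u=np.argwhere(L==i).mean(0).astype(int)
        print('plate',len(q),(u,v),*rect(q),'z %.4f'%np.median(q[:,2]))
if __name__=='__main__':
    for n in sys.argv[1:]: run(n)
E
python3 meas2.py w3 w4
```

```text
w3
blue 460 (np.int64(327), np.int64(142)) z95 0.0590 rect [598.4 340.2] [ 11.7 124.6] -85.6 top [598.4 340.2] [ 11.7 124.6] -85.6
blue 67 (np.int64(310), np.int64(120)) z95 0.0731 rect [560.6 309.3] [11.8 27. ] -84.1 top [560.3 308.9] [11.1 25.8] -87.3
blue 434 (np.int64(237), np.int64(149)) z95 0.0591 rect [611.5 185.8] [ 10.8 122.9] -85.0 top [611.5 185.8] [ 10.8 122.9] -85.0
blue 65 (np.int64(250), np.int64(126)) z95 0.0728 rect [570.1 208.3] [12.8 27.1] -85.2 top [569.1 208.1] [11.7 24.2] 90.0
blue 221 (np.int64(282), np.int64(124)) z95 0.1006 rect [564.9 258.6] [13.2 39.4] 4.1 top [564.9 258.6] [13.2 39.4] 4.1
blue 68 (np.int64(312), np.int64(167)) z95 0.0730 rect [639.6 316.8] [11.8 25.7] -85.9 top [639.6 316.8] [11.8 25.7] -85.8
blue 226 (np.int64(286), np.int64(173)) z95 0.1007 rect [644.  266.4] [14.  39.6] 4.2 top [644.  266.4] [14.  39.6] 4.2
green 95 (np.int64(96), np.int64(36)) z95 0.0677 rect [431.8 -34. ] [11.8 25.4] -76.8 top [431.8 -34.1] [11.6 25.4] -78.0
green 68 (np.int64(211), np.int64(41)) z95 0.0677 rect [437.1 146.8] [11.8 25.2] -81.4 top [437.1 146.6] [11.5 
[... 4574 characters left out ...]
5.6 -178.3] [ 10.8 123.7] 84.9
plate 465 (np.int64(503), np.int64(32)) [426.  252.3] [34.5 42.5] -24.6 z 0.0596
plate 1699 (np.int64(156), np.int64(51)) [ 453.8 -303.6] [ 34.9 136. ] 32.7 z 0.0591
plate 2473 (np.int64(24), np.int64(82)) [ 530.5 -518.6] [ 44.6 232.4] -85.6 z 0.0666
plate 1712 (np.int64(291), np.int64(44)) [441.2 -84.8] [ 34.5 136. ] 11.2 z 0.0591
plate 1678 (np.int64(404), np.int64(46)) [444.6  95.9] [ 34.4 137.3] 9.5 z 0.0593
plate 5143 (np.int64(189), np.int64(135)) [ 588.5 -255.5] [133.7 170.1] -5.2 z 0.0629
plate 3306 (np.int64(326), np.int64(146)) [606.1 -18.1] [134.2 170.3] 7.5 z 0.0604
plate 2922 (np.int64(464), np.int64(147)) [605.5 239.3] [125.8 133.5] -84.5 z 0.0631
```

The crop shows everything: blue, violet and both green cassettes along the top, and all three frames whole. The rectangles agree to about 1 mm. Blue cassette first.

Run:
```python
from h import *
go(.454,-.303,.20,32.8)
```

```text
shift [ 0.1652 -0.1618  0.2211] turn -32.75 yaw now -179.95 rows>= 6.0
```

```bash
python3 drive.py '[[0.03,-0.03,0.03,-5,0.05],[0.06,-0.06,0.07,-11,0.046],[0.09,-0.09,0.11,-17,0.046],[0.12,-0.12,0.15,-23,0.046],[0.145,-0.145,0.19,-28,0.046],[0.165,-0.162,0.221,-32.8,0.046],[0.165,-0.162,0.221,-32.8,0.046],[0.165,-0.162,0.221,-32.8,0.046]]'
python3 - <<'E'
from h import *
snap('wrist','w5')
go(.454,-.303,.096,32.8)
E
python3 - <<'E'
import meas2
E
python3 meas2.py w5 | grep -E 'blue|plate'
```

```text
clock: 5.6
tool_pos: [0.4557, -0.3029, 0.2007]
orientation: [-179.9, 0.1, -147.1]
force: [0.5, -0.3, 0.0]
opening: 0.0463
gripper_force: 0.0
shift [0.0019 0.0012 0.1049] turn 0.11 yaw now -147.09 rows>= 2.0
blue 191 (np.int64(206), np.int64(184)) z95 0.0676 rect [ 481.3 -346. ] [11.9 27.6] -58.9 top [ 480.6 -346.5] [11.8 26. ] -59.0
blue 193 (np.int64(307), np.int64(184)) z95 0.0676 rect [ 426.7 -259.6] [13.7 28.4] -57.1 top [ 425.9 -261.1] [12.2 25.2] -56.5
blue 810 (np.int64(256), np.int64(191)) z95 0.0956 rect [ 453.3 -304. ] [13.7 39.1] 32.7 top [ 453.4 -303.9] [13.5 39.1] 32.5
plate 8326 (np.int64(32), np.int64(77)) [ 517.8 -505.6] [ 68.8 207.2] -68.9 z 0.0670
plate 3757 (np.int64(257), np.int64(182)) [ 453.4 -303.7] [ 34.4 136.1] 32.2 z 0.0591
```

View pics/w5.png

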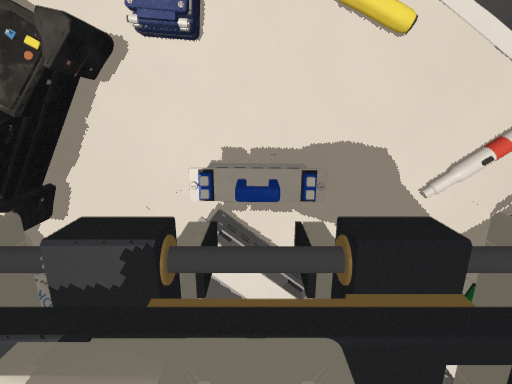

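The handle sits at (257,191), centred between the fingers (columns ~200 and ~310). I'll descend and grip.

```bash
python3 drive.py '[[0.0028,0.001,0.04,0,0.046],[0.0028,0.001,0.075,0,0.046],[0.0028,0.001,0.095,0,0.046],[0.0028,0.001,0.105,0,0.046],[0.0028,0.001,0.105,0,0.046],[0.0028,0.001,0.105,0,0.03],[0.0028,0.001,0.105,0,0.03],[0.0028,0.001,0.105,0,0.03]]'
python3 drive.py '[[0,0,0,0,0.03],[0,0,0,0,0.03],[0,0,-0.01,0,0.03],[0,0,-0.05,0,0.03],[0,0,-0.1,0,0.03],[0,0,-0.16,0,0.03],[0,0,-0.16,0,0.03]]'
python3 - <<'E'
from h import *
go(.6046,.263,.255,4.8)
E
```

```text
clock: 6.65
tool_pos: [0.4524, -0.3042, 0.0957]
orientation: [-179.9, 0.1, -147.1]
force: [-0.4, 2.4, 7.2]
opening: 0.0397
gripper_force: 30.0
clock: 7.52
tool_pos: [0.4536, -0.3053, 0.2603]
orientation: [-179.6, 0.3, -147.1]
force: [0.3, 0.2, -3.7]
opening: 0.04
gripper_force: 30.0
shift [-0.4352  0.3954  0.0046] turn 28.08 yaw now -147.12 rows>= 10.0
```

```bash
python3 drive.py '[[-0.03,0.027,0,2,0.03],[-0.07,0.064,0,5,0.03],[-0.11,0.1,0,8,0.03],[-0.15,0.137,0,11,0.03],[-0.19,0.173,0,14,0.03],[-0.23,0.21,0,17,0.03],[-0.27,0.246,0,20,0.03],[-0.31,0.282,0,23,0.03]]'
python3 drive.py '[[-0.03,0.0,0,1,0.03],[-0.03,0.0,0,1,0.03]]'
python3 - <<'E'
from h import *
go(.6046,.263,.255,4.8)
E
```

```text
clock: 8.52
tool_pos: [0.5585, 0.1024, 0.2537]
orientation: [-180.0, -0.1, -170.3]
force: [-0.2, -0.8, -2.3]
opening: 0.0397
gripper_force: 30.0
clock: 8.78
tool_pos: [0.5891, 0.1069, 0.2527]
orientation: [-180.0, -0.1, -171.1]
force: [1.1, -0.2, -2.9]
opening: 0.0398
gripper_force: 30.0
shift [-0.0394  0.1518 -0.0025] turn 4.09 yaw now -171.11 rows>= 3.0
```

```bash
python3 drive.py '[[-0.01,0.05,0,2,0.03],[-0.025,0.1,0,3,0.03],[-0.039,0.14,0,4.1,0.03],[-0.039,0.152,0,4.1,0.03],[-0.039,0.152,0,4.1,0.03],[-0.039,0.152,0,4.1,0.03],[-0.039,0.152,0,4.1,0.03]]'
cat > hand.py <<'E'
# cassette in hand: pose of plate in tool axes, and world; frame top if visible
import sys; from h import *; from meas2 import rect
nm=sys.argv[1]; s=snap('wrist',nm); d=np.load(f'pics/{nm}.npz'); P=d['P']; o=s['obs']
R=Ro.from_euler('xyz',o['orientation'],degrees=True).as_matrix(); T=(P-o['tool_pos'])@R
m=(abs(T[...,0])<.06)&(abs(T[...,1])<.085)&(T[...,2]>.025)&(T[...,2]<.046)&(d['z']>0)
print('tool',o['tool_pos'].round(4),o['orientation'].round(2),'plate in tool',*rect(T[m]),'z',np.median(T[m][:,2]).round(4),m.sum(),'world',*rect(P[m]))
E
python3 hand.py w6
```

```text
clock: 9.65
tool_pos: [0.6037, 0.2611, 0.2548]
orientation: [180.0, 0.0, -175.3]
force: [0.1, -0.8, -3.3]
opening: 0.0398
gripper_force: 30.0
tool [0.6037 0.2611 0.2548] [ 1.7999e+02  1.0000e-02 -1.7531e+02] plate in tool [ 4.  -0.5] [ 24.1 135.6] 0.2 z 0.0369 4472 world [599.7 260.3] [ 24.1 135.6] 4.5
```

View pics/w6.png

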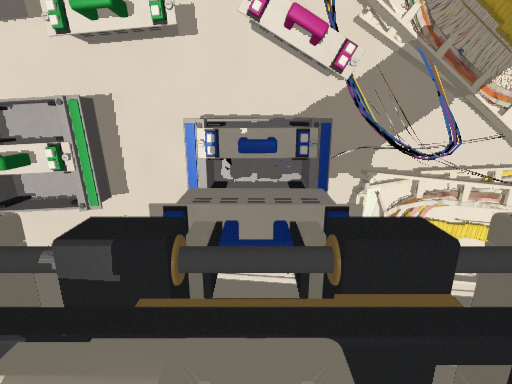

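The cassette hangs straight, with its plate edge at row ~195. The frame opening below lies between columns 200 and 315. I'll lower it.

```bash
python3 drive.py '[[0,0.0022,0.01,0,0.03],[0,0.0022,0.04,0,0.03],[0,0.0022,0.07,0,0.03],[0,0.0022,0.085,0,0.03],[0,0.0022,0.095,0,0.03],[0,0.0022,0.095,0,0.03]]'
python3 - <<'E'
from h import *
import subprocess
E
python3 hand.py w7; python3 drive.py '[[0,0,0.01,0,0.03],[0,0,0.02,0,0.03],[0,0,0.03,0,0.03],[0,0,0.04,0,0.03],[0,0,0.045,0,0.03],[0,0,0.045,0,0.03]]'
```

```text
clock: 10.45
tool_pos: [0.6036, 0.2644, 0.1593]
orientation: [-180.0, -0.0, -175.2]
force: [-0.6, -0.0, -2.2]
opening: 0.0395
gripper_force: 30.0
tool [0.6036 0.2644 0.1593] [-1.7998e+02 -2.0000e-02 -1.7524e+02] plate in tool [ 3.9 -0.6] [ 24.2 135.3] 0.4 z 0.0369 4477 world [599.7 263.5] [ 24.2 135.3] 4.4
clock: 11.25
tool_pos: [0.6034, 0.2643, 0.114]
orientation: [-180.0, -0.0, -175.2]
force: [-0.2, -0.0, -2.8]
opening: 0.0394
gripper_force: 30.0
```

```bash
python3 drive.py '[[0,0,0.005,0,0.03],[0,0,0.01,0,0.03],[0,0,0.012,0,0.03],[0,0,0.012,0,0.03]]'; python3 drive.py '[[0,0,0.001,0,0.03],[0,0,0.002,0,0.03],[0,0,0.002,0,0.03]]'
```

```text
clock: 11.75
tool_pos: [0.6035, 0.2644, 0.1024]
orientation: [-180.0, -0.0, -175.2]
force: [0.0, 0.1, -1.8]
opening: 0.0401
gripper_force: 30.0
clock: 12.12
tool_pos: [0.6036, 0.2646, 0.1008]
orientation: [180.0, 0.0, -175.2]
force: [0.2, -0.2, -1.9]
opening: 0.0398
gripper_force: 30.0
```

```bash
python3 drive.py '[[0,0,0.001,0,0.03],[0,0,0.001,0,0.03],[0,0,0.001,0,0.03]]'; python3 drive.py '[[0,0,0.001,0,0.03],[0,0,0.001,0,0.03],[0,0,0.001,0,0.03]]'
```

```text
clock: 12.5
tool_pos: [0.6037, 0.2646, 0.1006]
orientation: [180.0, 0.0, -175.2]
force: [-4.0, -0.4, 5.7]
opening: 0.0398
gripper_force: 30.0
clock: 12.88
tool_pos: [0.6037, 0.2645, 0.1006]
orientation: [180.0, 0.1, -175.2]
force: [-7.1, -1.2, 12.0]
opening: 0.0398
gripper_force: 30.0
```

Seated: z stays at 0.1006 while the force rises. Release, rise and head to the violet cassette.

```bash
python3 drive.py '[[0,0,-0.0015,0,0.03],[0,0,-0.0015,0,0.046],[0,0,-0.0015,0,0.046],[0,0,-0.0015,0,0.046],[0,0,-0.02,0,0.046],[0,0,-0.07,0,0.046],[0,0,-0.12,0,0.046],[0,0,-0.12,0,0.046]]'
python3 - <<'E'
from h import *
go(.446,.296,.20,-24.7)
E
```

```text
clock: 13.88
tool_pos: [0.6059, 0.2657, 0.2253]
orientation: [179.7, 0.5, -175.2]
force: [-0.7, 0.4, 0.7]
opening: 0.0459
gripper_force: 0.0
shift [0.157  0.0434 0.0241] turn 29.5 yaw now -175.2 rows>= 3.0
```

```bash
python3 drive.py '[[0.04,0.01,0,8,0.046],[0.08,0.02,0.01,16,0.046],[0.12,0.03,0.02,23,0.046],[0.157,0.0434,0.024,29.5,0.046],[0.157,0.0434,0.024,29.5,0.046],[0.157,0.0434,0.024,29.5,0.046]]'
python3 - <<'E'
from h import *
snap('wrist','w8')
go(.446,.296,.096,-24.7)
E
python3 meas2.py w8
```

```text
clock: 14.62
tool_pos: [0.4438, 0.2951, 0.1953]
orientation: [179.9, 0.0, 155.4]
force: [-0.3, -0.1, 0.0]
opening: 0.0463
gripper_force: 0.0
shift [-0.0012  0.0016  0.0991] turn 0.01 yaw now 155.31 rows>= 2.0
w8
mag 188 (np.int64(205), np.int64(188)) z95 0.0675 rect [425.4 249.5] [12.2 28.4] 65.2 top [424.  250.1] [12.2 25.4] 65.1
mag 197 (np.int64(309), np.int64(188)) z95 0.0677 rect [468.  341.9] [12.4 28.9] 67.2 top [466.4 342.7] [12.2 25.3] 65.1
mag 862 (np.int64(257), np.int64(196)) z95 0.0956 rect [445.2 296.3] [13.7 39.2] -24.8 top [445.2 296.3] [13.6 39.2] -24.9
plate 3916 (np.int64(257), np.int64(186)) [445.7 296.3] [ 34.3 136.2] -24.6 z 0.0590
```

Run:
```python
import cv2; a=cv2.imread('pics/w3.png')
from h import *
s=snap('scene','scene1'); cv2.imwrite('pics/s1c.png',cv2.resize(cv2.imread('pics/scene1.png')[200:330,100:280],None,fx=3,fy=3))
```

```text
(no output)
```

View pics/s1c.png

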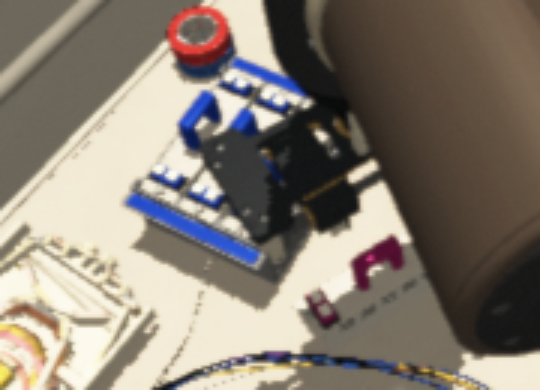

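The crop shows the blue middle cassette level with its neighbours (plates near (230,130)). Now grip the violet one.

```bash
python3 drive.py '[[-0.0006,0.0017,0.04,0,0.046],[-0.0006,0.0017,0.07,0,0.046],[-0.0006,0.0017,0.09,0,0.046],[-0.0006,0.0017,0.099,0,0.046],[-0.0006,0.0017,0.099,0,0.046],[-0.0006,0.0017,0.099,0,0.03],[-0.0006,0.0017,0.099,0,0.03],[-0.0006,0.0017,0.099,0,0.03]]'
python3 drive.py '[[0,0,0,0,0.03],[0,0,0,0,0.03],[0,0,-0.01,0,0.03],[0,0,-0.05,0,0.03],[0,0,-0.1,0,0.03],[0,0,-0.16,0,0.03],[0,0,-0.16,0,0.03]]'
python3 - <<'E'
from h import *
go(.5885,-.2555,.255,-5.2)
E
```

```text
clock: 15.72
tool_pos: [0.4452, 0.2965, 0.0964]
orientation: [179.9, 0.0, 155.3]
force: [-0.3, -0.1, 2.9]
opening: 0.0395
gripper_force: 30.0
clock: 16.6
tool_pos: [0.4462, 0.2974, 0.2609]
orientation: [179.5, 0.1, 155.3]
force: [0.7, 0.1, -3.0]
opening: 0.0397
gripper_force: 30.0
shift [-0.3605 -0.4428  0.0031] turn -19.52 yaw now 155.28 rows>= 10.0
```

```bash
python3 drive.py '[[-0.03,-0.037,0,-2,0.03],[-0.066,-0.08,0,-4,0.03],[-0.102,-0.125,0,-6,0.03],[-0.138,-0.17,0,-8,0.03],[-0.174,-0.214,0,-10,0.03],[-0.21,-0.258,0,-12,0.03],[-0.246,-0.302,0,-14,0.03],[-0.28,-0.344,0,-16,0.03]]'
python3 - <<'E'
from h import *
go(.5885,-.2555,.255,-5.2)
E
```

```text
clock: 17.6
tool_pos: [0.5544, -0.1354, 0.2547]
orientation: [180.0, -0.1, 171.3]
force: [0.9, 0.9, -1.3]
opening: 0.0398
gripper_force: 30.0
shift [-0.0518 -0.1136 -0.0004] turn -3.5 yaw now 171.3 rows>= 2.0
```

```bash
python3 drive.py '[[-0.02,-0.04,0,-1.5,0.03],[-0.04,-0.08,0,-3,0.03],[-0.052,-0.1136,0,-3.5,0.03],[-0.052,-0.1136,0,-3.5,0.03],[-0.052,-0.1136,0,-3.5,0.03],[-0.052,-0.1136,0,-3.5,0.03]]'
python3 hand.py w9
python3 - <<'E'
from h import *
go(.5885,-.2555,.255,-5.2)
E
```

```text
clock: 18.35
tool_pos: [0.5889, -0.2529, 0.2554]
orientation: [180.0, -0.0, 174.8]
force: [0.5, -0.0, -1.0]
opening: 0.0398
gripper_force: 30.0
tool [ 0.5889 -0.2529  0.2554] [ 1.7998e+02 -2.0000e-02  1.7481e+02] plate in tool [ 5.  -0.6] [ 24.3 135.8] -0.2 z 0.0375 4849 world [ 583.8 -253. ] [ 24.3 135.8] -5.0
shift [ 0.0003 -0.0027  0.0007] turn 0.02 yaw now 174.82 rows>= 1.0
```

```bash
python3 drive.py '[[0,-0.002,0.01,0,0.03],[0,-0.002,0.04,0,0.03],[0,-0.002,0.07,0,0.03],[0,-0.002,0.09,0,0.03],[0,-0.002,0.1,0,0.03],[0,-0.002,0.11,0,0.03],[0,-0.002,0.12,0,0.03],[0,-0.002,0.12,0,0.03]]'
python3 drive.py '[[0,0,0.01,0,0.03],[0,0,0.02,0,0.03],[0,0,0.028,0,0.03],[0,0,0.032,0,0.03],[0,0,0.032,0,0.03]]'
```

```text
clock: 19.4
tool_pos: [0.5886, -0.2557, 0.1349]
orientation: [180.0, -0.1, 174.8]
force: [-0.3, -0.4, -0.9]
opening: 0.0396
gripper_force: 30.0
clock: 20.02
tool_pos: [0.5889, -0.2558, 0.1032]
orientation: [-180.0, -0.0, 174.8]
force: [0.2, 0.2, -1.8]
opening: 0.0398
gripper_force: 30.0
```

```bash
python3 drive.py '[[0,0,0.001,0,0.03],[0,0,0.002,0,0.03],[0,0,0.002,0,0.03]]'; python3 drive.py '[[0,0,0.001,0,0.03],[0,0,0.0015,0,0.03],[0,0,0.0015,0,0.03]]'
```

```text
clock: 20.4
tool_pos: [0.589, -0.2558, 0.1017]
orientation: [180.0, 0.0, 174.8]
force: [0.4, 0.7, -1.7]
opening: 0.0397
gripper_force: 30.0
clock: 20.78
tool_pos: [0.5892, -0.2558, 0.1013]
orientation: [-180.0, 0.0, 174.8]
force: [-2.3, 2.8, 6.1]
opening: 0.0398
gripper_force: 30.0
```

```bash
python3 drive.py '[[0,0,0.0005,0,0.03],[0,0,-0.0005,0,0.046],[0,0,-0.0005,0,0.046],[0,0,-0.0005,0,0.046],[0,0,-0.02,0,0.046],[0,0,-0.07,0,0.046],[0,0,-0.12,0,0.046],[0,0,-0.12,0,0.046]]'
python3 - <<'E'
from h import *
snap('wrist','w10')
go(.4413,-.0847,.20,11.2)
E
```

```text
clock: 21.78
tool_pos: [0.5913, -0.2565, 0.2249]
orientation: [-179.9, 0.5, 174.8]
force: [-1.0, -0.5, -0.9]
opening: 0.0458
gripper_force: 0.0
shift [0.1638 0.157  0.0215] turn -16.44 yaw now 174.76 rows>= 4.0
```

```bash
python3 drive.py '[[0.03,0.03,-0.01,-4,0.046],[0.07,0.067,-0.01,-8,0.046],[0.11,0.105,0,-12,0.046],[0.15,0.144,0.01,-16,0.046],[0.1638,0.157,0.0215,-16.4,0.046],[0.1638,0.157,0.0215,-16.4,0.046],[0.1638,0.157,0.0215,-16.4,0.046]]'
python3 - <<'E'
from h import *
snap('wrist','w11')
go(.4413,-.0847,.096,11.2)
E
python3 meas2.py w11|grep -E 'green|plate'
```

```text
clock: 22.7
tool_pos: [0.4407, -0.0847, 0.1985]
orientation: [-180.0, -0.0, -168.8]
force: [0.2, -0.4, 0.2]
opening: 0.0462
gripper_force: 0.0
shift [-5.000e-04  1.000e-04  1.025e-01] turn -0.07 yaw now -168.87 rows>= 2.0
green 161 (np.int64(205), np.int64(187)) z95 0.0676 rect [ 452.3 -134.3] [11.7 28.8] -78.6 top [ 450.5 -134.6] [11.6 25.3] -78.0
green 175 (np.int64(306), np.int64(187)) z95 0.0676 rect [432.4 -34.7] [12.1 28.7] -78.6 top [431. -35.] [12.1 25.9] -78.6
green 794 (np.int64(256), np.int64(195)) z95 0.0956 rect [440.4 -84.9] [13.2 38.9] 10.9 top [440.5 -84.9] [13.  38.9] 11.3
green 60 (np.int64(380), np.int64(213)) z95 0.0675 rect [441.5  42.8] [ 4.5 11.6] 22.5 top [441.5  42.8] [ 4.5 11.6] 22.5
green 112 (np.int64(479), np.int64(218)) z95 0.0674 rect [429.  143.9] [11.  11.3] 6.7 top [428.5 143.9] [ 9.9 11.3] 6.7
plate 3757 (np.int64(256), np.int64(185)) [440.7 -85. ] [ 33.3 136. ] 11.2 z 0.0591
plate 1534 (np.int64(434), np.int64(214)) [435.7  94. ] [ 16.3 135.4] 9.5 z 0.0591
```

```bash
python3 drive.py '[[0,0,0.04,0,0.046],[0,0,0.07,0,0.046],[0,0,0.09,0,0.046],[0,0,0.102,0,0.046],[0,0,0.102,0,0.046],[0,0,0.102,0,0.03],[0,0,0.102,0,0.03],[0,0,0.102,0,0.03]]'
python3 drive.py '[[0,0,0,0,0.03],[0,0,0,0,0.03],[0,0,-0.01,0,0.03],[0,0,-0.05,0,0.03],[0,0,-0.1,0,0.03],[0,0,-0.16,0,0.03],[0,0,-0.16,0,0.03]]'
python3 - <<'E'
from h import *
go(.646,-.013,.255,7.5)
E
```

```text
clock: 23.75
tool_pos: [0.4407, -0.0844, 0.0972]
orientation: [-180.0, 0.1, -168.8]
force: [0.3, 0.4, 0.5]
opening: 0.04
gripper_force: 30.0
clock: 24.62
tool_pos: [0.4422, -0.0843, 0.2613]
orientation: [-180.0, 0.5, -168.8]
force: [0.2, -0.2, -4.2]
opening: 0.0399
gripper_force: 30.0
shift [-0.2137  0.0304  0.0081] turn 3.69 yaw now -168.81 rows>= 4.0
```

```bash
python3 drive.py '[[-0.04,0.006,0,1,0.03],[-0.09,0.013,0,2,0.03],[-0.14,0.02,0,3,0.03],[-0.19,0.027,0.005,3.7,0.03],[-0.2137,0.0304,0.007,3.7,0.03],[-0.2137,0.0304,0.007,3.7,0.03],[-0.2137,0.0304,0.007,3.7,0.03]]'
python3 hand.py w12
python3 - <<'E'
from h import *
go(.646,-.013,.255,7.5)
E
```

```text
clock: 25.5
tool_pos: [0.6429, -0.0135, 0.2484]
orientation: [180.0, -0.1, -172.6]
force: [-0.1, 0.5, -2.6]
opening: 0.0397
gripper_force: 30.0
tool [ 0.6429 -0.0135  0.2484] [ 1.8000e+02 -1.5000e-01 -1.7256e+02] plate in tool [ 5.3 -0.6] [ 24.3 136.7] 0.0 z 0.0383 4822 world [637.6 -14.8] [ 24.3 136.7] 7.4
shift [-0.0031  0.0002 -0.006 ] turn -0.06 yaw now -172.56 rows>= 1.0
```

```bash
python3 drive.py '[[-0.0035,0.0008,0.0,0,0.03],[-0.0035,0.0008,0.03,0,0.03],[-0.0035,0.0008,0.06,0,0.03],[-0.0035,0.0008,0.08,0,0.03],[-0.0035,0.0008,0.09,0,0.03],[-0.0035,0.0008,0.1,0,0.03],[-0.0035,0.0008,0.11,0,0.03],[-0.0035,0.0008,0.11,0,0.03]]'
python3 drive.py '[[0,0,0.01,0,0.03],[0,0,0.02,0,0.03],[0,0,0.03,0,0.03],[0,0,0.034,0,0.03],[0,0,0.034,0,0.03]]'
```

```text
clock: 26.55
tool_pos: [0.647, -0.0121, 0.1389]
orientation: [-180.0, -0.1, -172.6]
force: [-0.0, 0.2, -3.6]
opening: 0.0397
gripper_force: 30.0
clock: 27.18
tool_pos: [0.6472, -0.0121, 0.1051]
orientation: [-180.0, -0.0, -172.5]
force: [0.2, -0.8, -2.9]
opening: 0.0393
gripper_force: 30.0
```

```bash
python3 drive.py '[[0,0,0.001,0,0.03],[0,0,0.002,0,0.03],[0,0,0.003,0,0.03],[0,0,0.003,0,0.03]]'; python3 drive.py '[[0,0,0.001,0,0.03],[0,0,0.0015,0,0.03],[0,0,0.0015,0,0.03]]'
```

```text
clock: 27.68
tool_pos: [0.6473, -0.0121, 0.1025]
orientation: [180.0, -0.0, -172.5]
force: [-0.3, 0.3, -4.0]
opening: 0.0399
gripper_force: 30.0
clock: 28.05
tool_pos: [0.6475, -0.0121, 0.1022]
orientation: [-180.0, 0.0, -172.5]
force: [-3.0, 0.6, 5.4]
opening: 0.0395
gripper_force: 30.0
```

Home at z = 0.1022 (grasp 0.0972 + 5 mm). Release and go to the last green.

```bash
python3 drive.py '[[0,0,0.0005,0,0.03],[0,0,-0.0005,0,0.046],[0,0,-0.0005,0,0.046],[0,0,-0.0005,0,0.046],[0,0,-0.02,0,0.046],[0,0,-0.07,0,0.046],[0,0,-0.12,0,0.046],[0,0,-0.12,0,0.046]]'
python3 - <<'E'
from h import *
go(.4447,.096,.20,9.4)
E
```

```text
clock: 29.05
tool_pos: [0.6498, -0.0119, 0.2261]
orientation: [180.0, 0.5, -172.5]
force: [1.0, -0.0, -0.7]
opening: 0.0461
gripper_force: 0.0
shift [0.1895 0.1336 0.0245] turn -1.92 yaw now -172.52 rows>= 4.0
```

```bash
python3 drive.py '[[0.04,0.028,-0.01,-1,0.046],[0.085,0.06,-0.01,-2,0.046],[0.13,0.092,0,-2,0.046],[0.17,0.12,0.01,-2,0.046],[0.1895,0.1336,0.0235,-2,0.046],[0.1895,0.1336,0.0235,-2,0.046],[0.1895,0.1336,0.0235,-2,0.046]]'
python3 - <<'E'
from h import *
snap('wrist','w13')
go(.4443,.0958,.096,9.4)
E
python3 meas2.py w13|grep -E 'green|plate'
```

```text
clock: 29.92
tool_pos: [0.4427, 0.0959, 0.1977]
orientation: [-180.0, 0.0, -170.5]
force: [-0.2, 0.3, 0.5]
opening: 0.046
gripper_force: 0.0
shift [-0.0013 -0.0002  0.1018] turn 0.05 yaw now -170.55 rows>= 2.0
green 161 (np.int64(205), np.int64(187)) z95 0.0675 rect [452.8  46.1] [11.7 25.9] -79.9 top [452.9  46.1] [11.7 25.8] -79.9
green 181 (np.int64(306), np.int64(188)) z95 0.0676 rect [437.2 146.3] [12. 28.] -80.9 top [436.3 146.1] [11.9 25.9] -81.2
green 809 (np.int64(256), np.int64(197)) z95 0.0955 rect [444.1  96. ] [13.1 38.8] 9.2 top [444.2  96. ] [13.1 38.8] 9.1
plate 3756 (np.int64(255), np.int64(187)) [444.5  96.1] [ 33.4 136.4] 9.5 z 0.0591
```

```bash
python3 drive.py '[[-0.0013,0,0.04,0,0.046],[-0.0013,0,0.07,0,0.046],[-0.0013,0,0.09,0,0.046],[-0.0013,0,0.101,0,0.046],[-0.0013,0,0.101,0,0.046],[-0.0013,0,0.101,0,0.03],[-0.0013,0,0.101,0,0.03],[-0.0013,0,0.101,0,0.03]]'
python3 drive.py '[[0,0,0,0,0.03],[0,0,0,0,0.03],[0,0,-0.01,0,0.03],[0,0,-0.05,0,0.03],[0,0,-0.1,0,0.03],[0,0,-0.16,0,0.03],[0,0,-0.16,0,0.03]]'
python3 - <<'E'
from h import *
go(.5666,-.0234,.255,7.5)
E
```

```text
clock: 30.98
tool_pos: [0.4439, 0.0964, 0.0972]
orientation: [180.0, 0.1, -170.5]
force: [-0.1, 0.8, 1.4]
opening: 0.0398
gripper_force: 30.0
clock: 31.85
tool_pos: [0.4452, 0.097, 0.2615]
orientation: [179.8, 0.5, -170.5]
force: [0.4, 0.4, -2.8]
opening: 0.0398
gripper_force: 30.0
shift [-0.0998 -0.1387  0.0069] turn 1.98 yaw now -170.52 rows>= 3.0
```

```bash
python3 drive.py '[[-0.03,-0.04,0,1,0.03],[-0.06,-0.08,0,2,0.03],[-0.085,-0.118,0,2,0.03],[-0.0998,-0.1387,0.002,2,0.03],[-0.0998,-0.1387,0.002,2,0.03],[-0.0998,-0.1387,0.002,2,0.03]]'
python3 hand.py w14
python3 - <<'E'
from h import *
go(.5666,-.0234,.255,7.5)
E
```

```text
clock: 32.6
tool_pos: [0.5638, -0.0244, 0.2536]
orientation: [180.0, -0.1, -172.6]
force: [-0.3, 0.4, -0.6]
opening: 0.0398
gripper_force: 30.0
tool [ 0.5638 -0.0244  0.2536] [ 1.7999e+02 -1.1000e-01 -1.7257e+02] plate in tool [ 4.5 -0.6] [ 24.2 135.9] -0.0 z 0.0384 4671 world [559.3 -25.6] [ 24.2 135.9] 7.4
shift [-0.0028  0.0003 -0.0009] turn -0.03 yaw now -172.53 rows>= 1.0
```

View pics/w14.png

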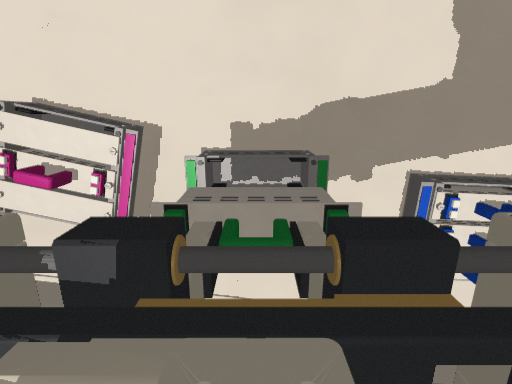

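The green cassette hangs straight over the near bay (columns 200–315). The violet cassette, at the left edge, sits level. I'll lower it.

```bash
python3 drive.py '[[-0.0024,0.0009,0.005,0,0.03],[-0.0024,0.0009,0.035,0,0.03],[-0.0024,0.0009,0.065,0,0.03],[-0.0024,0.0009,0.085,0,0.03],[-0.0024,0.0009,0.095,0,0.03],[-0.0024,0.0009,0.105,0,0.03],[-0.0024,0.0009,0.115,0,0.03],[-0.0024,0.0009,0.115,0,0.03]]'
python3 drive.py '[[0,0,0.01,0,0.03],[0,0,0.02,0,0.03],[0,0,0.03,0,0.03],[0,0,0.034,0,0.03],[0,0,0.034,0,0.03]]'
```

```text
clock: 33.65
tool_pos: [0.5666, -0.0232, 0.139]
orientation: [-180.0, -0.1, -172.5]
force: [0.3, 0.3, -1.4]
opening: 0.0397
gripper_force: 30.0
clock: 34.28
tool_pos: [0.5668, -0.0233, 0.1051]
orientation: [-180.0, -0.0, -172.5]
force: [-0.5, 0.0, -1.2]
opening: 0.0398
gripper_force: 30.0
```

```bash
python3 drive.py '[[0,0,0.001,0,0.03],[0,0,0.002,0,0.03],[0,0,0.003,0,0.03],[0,0,0.003,0,0.03]]'; python3 drive.py '[[0,0,0.001,0,0.03],[0,0,0.0015,0,0.03],[0,0,0.0015,0,0.03]]'
```

```text
clock: 34.78
tool_pos: [0.5669, -0.0232, 0.1026]
orientation: [180.0, 0.0, -172.5]
force: [0.0, -0.2, -1.7]
opening: 0.0397
gripper_force: 30.0
clock: 35.15
tool_pos: [0.5671, -0.0231, 0.1022]
orientation: [-180.0, 0.0, -172.5]
force: [-3.5, 0.9, 8.0]
opening: 0.0399
gripper_force: 30.0
```

Home. Release, rise to the survey height and check all.

```bash
python3 drive.py '[[0,0,0.0005,0,0.03],[0,0,-0.0005,0,0.046],[0,0,-0.0005,0,0.046],[0,0,-0.0005,0,0.046],[0,0,-0.02,0,0.046],[0,0,-0.07,0,0.046],[0,0,-0.12,0,0.046],[0,0,-0.18,0,0.046]]'
python3 drive.py '[[-0.02,0,-0.04,0,0.046],[-0.05,0.03,-0.08,0,0.046],[-0.08,0.06,-0.12,0,0.046],[-0.08,0.1,-0.14,0,0.046],[-0.08,0.1,-0.14,0,0.046],[-0.08,0.1,-0.14,0,0.046]]'
python3 - <<'E'
from h import *
s=snap('wrist','w15')
E
python3 drive.py '[[0,-0.06,0,0,0.046],[0,-0.12,0,0,0.046],[0,-0.18,0,0,0.046],[0,-0.24,0,0,0.046],[0,-0.24,0,0,0.046]]'
python3 - <<'E'
from h import *
s=snap('wrist','w16')
a=cv2.imread('pics/w15.png');b=cv2.imread('pics/w16.png')
cv2.imwrite('pics/w1516.png',np.hstack([a[:300,110:510],b[:300,56:456]]))
E
python3 meas2.py w15 w16|grep -E 'w1|z95 0.1|plate'
```

```text
clock: 36.15
tool_pos: [0.5663, -0.0233, 0.2819]
orientation: [-180.0, -0.1, -172.5]
force: [1.2, 1.2, 0.5]
opening: 0.046
gripper_force: 0.0
clock: 36.9
tool_pos: [0.6331, 0.0864, 0.4203]
orientation: [-180.0, -0.1, -172.5]
force: [-0.1, 0.5, -0.3]
opening: 0.046
gripper_force: 0.0
clock: 37.58
tool_pos: [0.6636, -0.1568, 0.4194]
orientation: [-180.0, -0.2, -172.9]
force: [0.0, -0.1, 0.7]
opening: 0.0461
gripper_force: 0.0
w15
blue 270 (np.int64(367), np.int64(130)) z95 0.1006 rect [564.8 258.2] [13.2 39.8] 4.7 top [564.8 258.2] [13.2 39.7] 4.7
blue 265 (np.int64(364), np.int64(155)) z95 0.1006 rect [604.7 263.2] [14.  39.9] 4.2 top [604.8 263.4] [13.9 39.6] 4.2
blue 266 (np.int64(361), np.int64(179)) z95 0.1009 rect [644.  265.6] [13.8 39.5] 5.3 top [643.8 265.7] [13.7 39.1] 7.0
green 236 (np.int64(192), np.int64(108)) z95 0.1007 rect [567.4 -23.1] [11.9 39.3] 7.5 top [567.4 -23.1] [11.9 39.2] 7.5
green 243 (np.int64(193), np.int64(133)) z95 0.1008 rect [606.  -18.1] [13.3 39.5] 7.8 top [606.4 -18. ] [12.5 39.5] 7.5
green 234 (np.int64(195), np.int64(159)) z95 0.1008 rect [647. -12
[... 846 characters left out ...]
 [605.4 -19.4] [12.3 39.5] 7.2
green 251 (np.int64(343), np.int64(159)) z95 0.1006 rect [646.5 -13.3] [12.4 39.7] 8.0 top [646.7 -13. ] [11.7 39.3] 7.3
mag 255 (np.int64(199), np.int64(104)) z95 0.1008 rect [ 589.3 -255.7] [13.8 39.3] -5.6 top [ 589.3 -255.9] [13.8 38.9] -5.6
plate 1632 (np.int64(39), np.int64(50)) [ 558.1 -515.7] [ 48.9 179. ] -73.5 z 0.0653
plate 6812 (np.int64(202), np.int64(102)) [ 588.4 -255.6] [133.6 170.2] -5.2 z 0.0632
plate 5595 (np.int64(339), np.int64(131)) [606.3 -18.2] [133.6 170.3] 7.6 z 0.0633
plate 3508 (np.int64(476), np.int64(150)) [605.5 234.3] [117.  133.1] -83.4 z 0.0633
plate 1400 (np.int64(141), np.int64(207)) [ 780.4 -341.2] [  2.3 542.2] 0.0 z 0.0624
```

View pics/w1516.png

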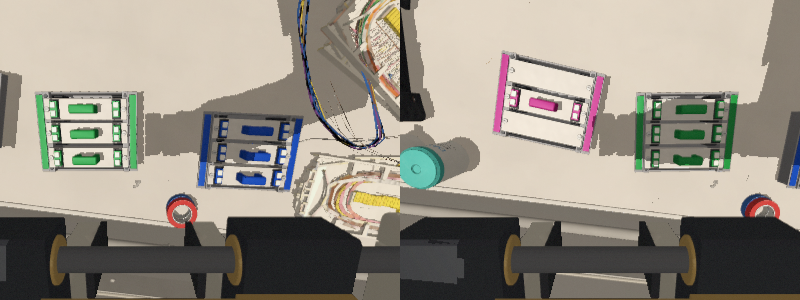

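All three frames are full and every handle top measures 0.1005–0.1009, the same as the already-fitted cassettes. Handing in.

```bash
python3 -c "
from plant import ctrl, eyes, sensors; print(ctrl.close_job())"
```

```text
the job is handed in; nothing more can be done
None
```

All four cassettes are in the bays you asked for, fully home and released; their handle tops measure level with the fitted cassettes to within about 0.5 mm. I handed the job in at about 38 s, and the fitted cassettes are still in their bays.

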